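Lock a tube rack on the laboratory shaker

TASK

Push the blue tube rack along its guides on the shaker platform until it is fully home against the end stop, without lifting it. Then push the clamp lever over towards the rack, past its dead point, until it snaps down into lock on the rack. Leave the other things on the bench where they stand.

Things in the scene. Friction and masses are not known exactly. Their poses are not given: they have to be found in the camera images.
- shaker: Laboratory shaker fixed to the bench: white housing, grey metal platform 380 x 220 mm, its surface 75 mm above the bench. Origin: on the bench under the platform's centre; z up, x (the 380 mm side) = the direction in which the rack is pushed home. Two steel guide rails 12 mm high along x, inner faces at y = +-48.5 mm, from x = -180 to +85 mm.
- stop_face (a point): Centre of the end stop's face, 12 mm above the platform: a steel wall 24 mm high across the guides, at x = +95 mm in the shaker's frame. The rack is home when its leading end touches it (rack origin then at x = +20 mm in the shaker's frame).
- rack: Blue plastic tube rack, loose, 150 (x) x 90 (y) mm, 0.2 to 0.42 kg, between the rails, x axis along the shaker's x, starting 35 to 75 mm short of home. Origin: centre of its underside. Block 40 mm high; pegs and fixed capped tubes on it reach 66 mm. The leading 37 mm are a bare ledge 30 mm high for the clamp pad.
- rack_tail (a point): Centre of the rack's plain trailing end face (90 mm wide, 40 mm high), 20 mm above its underside, at x = -75 mm in the rack's frame: the face to push. The rack slides at 1 to 5 N.
- clamp (a joint): Clamp angle (rad); shaft, lever and padded arm are one piece. 0 = open: lever leans 50 degrees from upright away from the rack (shaker's +x), arm up. Grows as the lever swings towards the rack: 0.87 upright, 0.95 dead point, then its spring throws it on to about 1.74 = locked on the rack's ledge. Before 0.95 it springs back. Needs 4 N square to its end; level, up to 15 N at first.
- lever_pivot (a point): Point on the clamp's shaft axis (along the shaker's y) in the lever's middle plane: x = +125, y = -75, z = 105 mm in the shaker's frame, beside the guides. The lever swings about it in the upright plane along the shaker's x.
- lever_end (a point): Middle of the lever's round end, 116 mm from lever_pivot; moves with it. The outer 66 mm of the lever are a black grip 18 mm thick (its round end reaches 9 mm past this point), the rest a 9 mm steel rod.
- spray: White spray bottle, 233 mm tall, 84 mm wide, loose; origin under its centre. Leave alone.
- jar: Pale lidded sample jar, 60 mm wide, 70 mm tall, loose; origin under its centre. Leave alone.
- bowl: White bowl, 124 mm wide, 45 mm tall, loose; origin under its centre. Leave alone.
- tipbox: Grey box with white lid, 112 x 82 x 56 mm, loose; origin under its centre. Leave alone.
Things that resemble listed ones, but are neither listed nor needed, are in the scene too. Several things have the shape of the rack; the one meant has the colours described above.

How it is judged:
By the outcome, as a careful person would: the job done as asked, in the order asked, and still so for the second after the job is handed in, with the robot touching nothing.
It also fails if it takes over 42 s, if anything falls off the work surface, if the arm or the gripper's body presses on something with over 40 N, if the wrist force passes 120 N, or if a joint passes its speed limit or range.

ROBOT

A 7-joint arm with a two-finger parallel gripper is mounted at the origin on the work surface. World frame = base frame: x ahead of the robot, y to its left, z up, the work surface at z = 0. Lengths are in mm, angles in rad, forces in N, time in s.
With the tool pointing down it reaches from about 425 to 925 mm from the base axis. Payload 6.8 kg.
Tool frame: the origin (TCP) lies midway between the tips of the shut fingers; the grasp point (between the pads) lies 19 mm behind it; z points along the fingers, y is the line along which they close (so a half turn about z gives the same grasp; the last joint's range is limited). The gripper opens to 85 mm and grips with 20 to 120 N. Pads are 22 mm wide; open, the fingers measure 114 mm over their backs; the gripper's body (76 mm by 85 mm) begins 54 mm behind the grasp point. The pads swing forward as they close: fully open they stand 13 mm farther back than shut.
Start: joints at [1.221, 0.477, 0.022, 1.555, -0.011, 1.109, -0.083], TCP at [161.637, -655.378, 231.308] pointing down, gripper open.
Joint ranges: [-2.96, 2.96], [-0.34, 2.1], [-1.41, 1.46], [0.24, 2.44], [-1.37, 4.51], [0.17, 1.92], [-2.96, 2.96]. Speed limits (rad/s): [2.39, 2.39, 3.14, 3.14, 3.14, 3.14, 3.14].

INTERFACE

Orientations are given as [roll, pitch, yaw] about the fixed x, y, z axes, in that order (R = Rz(yaw) Ry(pitch) Rx(roll)).
In Python, from cell import monitor, viewer, ticket gives the robot as it stands.
- The arm moves only by the tool drive_tool, never from a script. Its argument "rows" is a list of rows, each a list of 3 entries, a list of its own where there are three numbers: the finger opening in m, from 0 to 0.0854, then the shift along the world's x, y, z in m, then the turn, a rotation vector about the world's x, y, z in rad. A call has 1 to 20 rows; each row shifts and turns the commanded pose from where the row before left it; what a row does not reach is not made up. A row lasts 1/8 s, in which the tool goes at most 62.5 mm and 10.7 degrees, less where a joint would pass 70% of its speed; a pose out of reach is approached as far as the arm can. A call is refused whole if a number of a shift passes 0.0625 or a number of a turn 0.188, either way. A call with a gripper value outside its range is refused whole. The fingers move at their own pace and stop on an object; "grip_force" is the grip in N (left out, the last holds). Time passes only in rows, so rows that do not move let the fingers close. It gives the time, the measured TCP pose, the force, the opening and the grip force at its end, in the units of the state.
- monitor.sense(): the state, without advancing time (a new reading comes with each control period).
- viewer.read_camera(name): name is "side" or "top" or "wrist"; returns (picture, depth): 480x640x3 uint8, blue, green, red; 480x640 float32, mm along the optical axis (not along the pixel's ray), 0 where there is no reading.
- viewer.calibration(name): a dict with "camera_matrix" (3x3 intrinsics, pixels), "camera_from_world" (4x4, takes a point from world to camera coordinates). Camera axes: x right, y up, looking along -z (the intrinsics and any distortion apply to the point x, -y, -z); pixel columns grow to the right and rows downward; lengths in mm; the calibration is good to about 2 mm. A picture is of the moment at which its call begins: read the wrist's pose just before it. calibration takes no time and is no camera call; for the wrist camera it gives the pose at the moment of the call.
- ticket.hand_in(): hands the job in; it is judged then, once.
The state is a dict: "time_s": time; "joints": joint angles; "dq": joint speeds; "effort": joint torques, N m; "ee_pos": TCP position; "eef_rot": TCP orientation; "contact_force": force on the tool from outside, world axes, zero at the start; "wrist_torque": the same for the moment, N m; "gripper_width": opening from 0.0 (shut) to 1.0 (fully open); "finger_force": force on a finger pad.
Only numpy, scipy, OpenCV 4.12 (cv2) and the standard library are available. Lean on these libraries where they do the work, as an engineer would, in place of code of your own. Each camera call takes 0.05 s, during which the arm holds its last target. There are 200 camera calls.

## Working session

There is one attempt and no reset: what is moved stays moved. The work goes in short steps, Python scripts to look and compute and a tool call to move; the robot and the scene stay as the last step left them, time stands still between calls to the robot, and variables do not carry over. Pictures are saved under pics/ and viewed, at most 10 in all, crops included, and the job is handed in when it is done.

Besides the shell and the picture viewer there is one more tool, called as a command line: name --argument value ..., lists and objects as JSON in quotes. drive_tool: Moves the arm, as the interface text tells. Its arguments: {"type":"object","properties":{"rows":{"type":"array","items":{"type":"array"}},"grip_force":{"type":"number"}},"required":["rows"]}

```bash
mkdir -p pics; cat > h.py <<'E'
import numpy as np, cv2, pickle
from cell import monitor, viewer, ticket
def snap(n,tag):
    c=viewer.calibration(n); p,d=viewer.read_camera(n)
    cv2.imwrite(f'pics/{tag}.png',p); pickle.dump((c,p,d),open(f'{tag}.pkl','wb')); return c,p,d
def load(tag): return pickle.load(open(f'{tag}.pkl','rb'))
def world(c,d,u,v,r=1):
    K=np.array(c['camera_matrix']);T=np.linalg.inv(np.array(c['camera_from_world']))
    w=d[v-r:v+r+1,u-r:u+r+1]; z=np.median(w[w>0])
    x=(u-K[0,2])/K[0,0]*z; y=(v-K[1,2])/K[1,1]*z
    return (T@[x,-y,-z,1])[:3]
def pix(c,P):
    K=np.array(c['camera_matrix']);q=np.array(c['camera_from_world'])@[*P,1]
    q=K@[q[0],-q[1],-q[2]]; return q[:2]/q[2]
E
python3 - <<'E'
from h import *
for n in('top','side'):
    c,p,d=snap(n,n); print({k:np.round(v,2).tolist() if k!='x' else v for k,v in c.items()})
print(monitor.sense())
E
```

```text
{'camera_matrix': [[507.46, 0.0, 320.24], [0.0, 507.46, 226.93], [0.0, 0.0, 1.0]], 'camera_from_world': [[0.02, -1.0, 0.0, 33.95], [0.98, 0.02, 0.17, -630.87], [-0.17, -0.0, 0.99, -1111.04], [0.0, 0.0, 0.0, 1.0]]}
{'camera_matrix': [[468.12, 0.0, 325.23], [0.0, 468.12, 236.65], [0.0, 0.0, 1.0]], 'camera_from_world': [[-0.96, -0.26, 0.01, 589.55], [0.2, -0.71, 0.68, -190.29], [-0.17, 0.66, 0.73, -1165.85], [0.0, 0.0, 0.0, 1.0]]}
{'time_s': 0.1, 'joints': array([ 1.22090975,  0.47773854,  0.02232881,  1.5563206 , -0.01149219,
        1.10929846, -0.08312708]), 'dq': array([ 1.09618665e-03, -2.52874159e-03,  1.04139469e-03, -2.89804013e-03,
        1.30366890e-05, -1.22922101e-03, -4.60569424e-04]), 'effort': array([ 5.01525152e-03, -5.97765577e+01,  1.61397178e+00, -2.81957567e+01,
        1.28552175e-02,  5.05752687e-03, -2.02732167e-05]), 'ee_pos': array([ 161.49290157, -654.86231195,  230.42202207]), 'eef_rot': array([-3.13996013e+00,  1.19944140e-04,  2.41795727e-01]), 'contact_force': array([ 0.74988824,  0.42409531, -0.00793545]), 'wrist_torque': array([0.05689067, 0.01814284, 0.00889912]), 'finger_force': 0.0, 'gripper_width': 0.9996495872951017}
```

View pics/top.png

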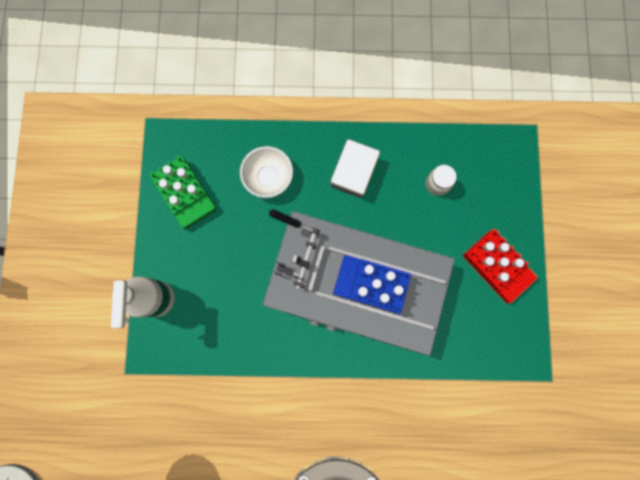

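View pics/side.png

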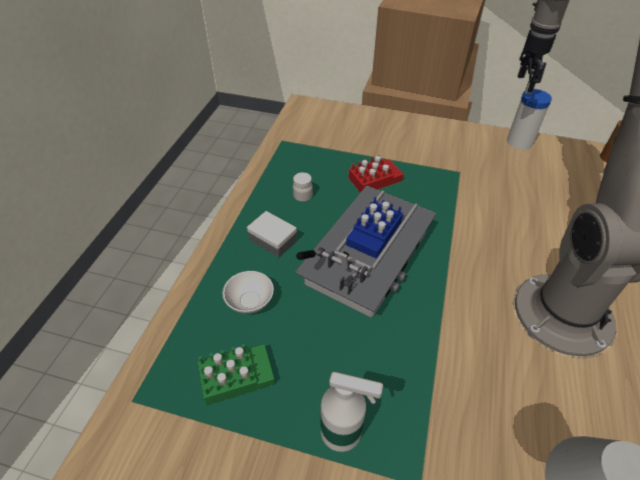

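The top view shows the shaker with platform corners at about (295,213), (455,260), (431,355) and (264,305). The blue rack sits at about (373,284), with the lever grip at (285,218) on the far side. Home is to the left, which is world +y. The side view agrees. Next I'll fit the shaker frame.

```bash
cat > fit.py <<'E'
from h import *
c,p,d=load('top')
K=np.array(c['camera_matrix']);T=np.linalg.inv(np.array(c['camera_from_world']))
v,u=np.mgrid[:480,:640]
P=np.stack([(u-K[0,2])/K[0,0]*d,-(v-K[1,2])/K[1,1]*d,-d,np.ones_like(d)],-1)@T.T
P=P[...,:3]
roi=(u>240)&(u<470)&(v>195)&(v<370)&(d>0)
m=(roi&(abs(P[...,2]-75)<8))
n,l,s,_=cv2.connectedComponentsWithStats(m.astype(np.uint8)); k=1+s[1:,4].argmax()
m=l==k; print('z platform',np.median(P[...,2][m]))
r=cv2.minAreaRect(P[m][:,:2].astype(np.float32)); print(r); box=cv2.boxPoints(r); print(box)
O=np.array(r[0]); a=np.deg2rad(r[2]); 
if r[1][0]<r[1][1]: a+=np.pi/2
X=np.array([np.cos(a),np.sin(a)]); 
if X[1]<0:X=-X
Y=np.array([-X[1],X[0]]); print('yaw',np.arctan2(X[1],X[0]),X)
S=np.stack([(P[...,:2]-O)@X,(P[...,:2]-O)@Y,P[...,2]],-1)
b=p[...,0].astype(int); blue=roi&(b>90)&(b>p[...,2]+60)&(b>p[...,1]+50)
for z0,z1 in((95,109),(109,125)):
    q=S[blue&(S[...,2]>z0)&(S[...,2]<z1)]; print(z0,len(q),np.percentile(q,[1,50,99],axis=0).round(1))
blk=roi&(p.max(-1)<40)&(S[...,2]>110); q=S[blk]; print('black',len(q),np.percentile(q,[2,50,98],axis=0).round(1))
hi=roi&(S[...,2]>84)&(S[...,2]<92)&~blue; q=S[hi]
for lo,h in((-60,-35),(35,60)):
    w=q[(q[:,1]>lo)&(q[:,1]<h)]; print('rail',len(w),np.percentile(w,[2,50,98],axis=0).round(1))
w=S[roi&(S[...,2]>94)&(S[...,2]<102)&(abs(S[...,1])<50)&~blue];w=w[w[:,0]>60];print('stop',len(w),np.percentile(w,[2,50,98],axis=0).round(1))
def W(x,y,z): return np.r_[O+x*X+y*Y,z]
for n,P0 in dict(stop=(95,0,87),pivot=(125,-75,105),lend=(125+116*np.sin(np.deg2rad(50)),-75,105+116*np.cos(np.deg2rad(50))),tail_home=(-55,0,95)).items(): print(n,W(*P0).round(1),pix(c,W(*P0)).round(1))
img=cv2.resize(p[190:375,250:470],None,fx=3.2,fy=3.2,interpolation=2)
def mark(P0,col):
    a=(pix(c,W(*P0))-[250,190])*3.2; cv2.circle(img,(int(a[0]),int(a[1])),3,col,-1)
for P0 in((95,0,99),(95,48,99),(95,-48,99),(-180,-48.5,87),(-180,48.5,87),(85,48.5,87),(85,-48.5,87),(125,-75,105),(125+116*np.sin(.873),-75,105+116*np.cos(.873)),(190,110,75),(190,-110,75),(-190,110,75),(-190,-110,75)): mark(P0,(0,255,255))
cv2.imwrite('pics/crop1.png',img)
E
python3 fit.py
```

```text
z platform 75.79552409005282
((507.1774597167969, -42.65020751953125), (380.7126159667969, 220.29815673828125), 74.46926879882812)
[[ 350.08136  -196.56305 ]
 [ 562.3358   -255.54901 ]
 [ 664.27356   111.262634]
 [ 452.0191    170.2486  ]]
yaw 1.2997339320922336 [0.26775519 0.96348698]
95 691 [[-55.4 -42.8  99.3]
 [ 30.2   2.2 105.5]
 [ 48.9  44.2 108.8]]
109 1534 [[-98.9 -42.9 109.5]
 [-40.3   2.4 115.7]
 [ 33.   43.8 121.9]]
black 171 [[136.5 -77.6 146. ]
 [187.8 -71.5 168.7]
 [215.6   2.4 189.7]]
rail 299 [[-175.2  -54.2   84.4]
 [ -52.9  -51.6   87.6]
 [  80.   -48.1   91.4]]
rail 332 [[-173.9   48.7   84.4]
 [ -47.8   51.6   87.9]
 [  88.7   54.7   91.4]]
stop 194 [[ 95.  -46.9  94.5]
 [ 99.8  12.2  99.1]
 [161.6  46.8 101.9]]
stop [532.6  48.9  87. ] [318. 268.]
pivot [612.9  57.7 105. ] [314.7 230.6]
lend [636.7 143.3 179.6] [273.  212.5]
tail_home [492.5 -95.6  95. ] [384.2 287.4]
```

View pics/crop1.png

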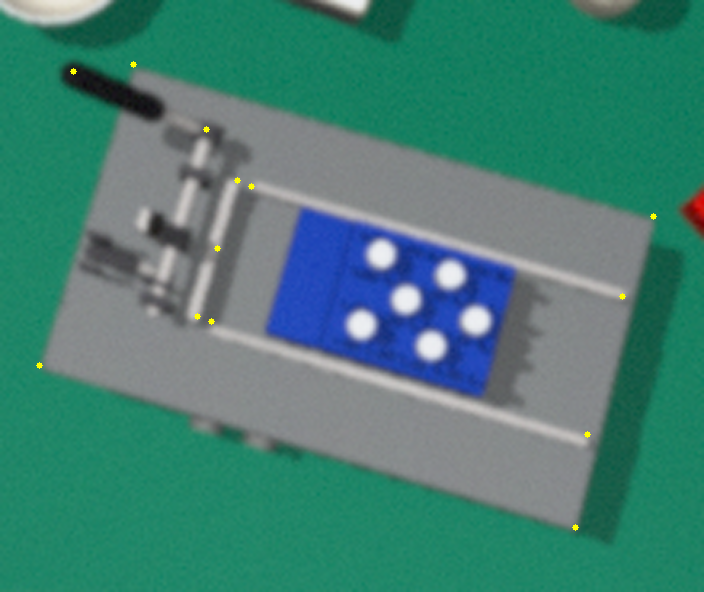

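The fit holds: rail, stop and lever markers all fall on their features in the crop. The rack tail is at shaker x ≈ -99.5, about 45 mm short of home. I'll move behind the rack with the tool's x along the push direction.

drive_tool --rows '[[0.04,[0.0258,0.0402,0],[0,0,0.0882]],[0.04,[0.0258,0.0402,0],[0,0,0.0882]],[0.04,[0.0258,0.0402,0],[0,0,0.0882]],[0.04,[0.0258,0.0402,0],[0,0,0.0882]],[0.04,[0.0258,0.0402,0],[0,0,0.0882]],[0.04,[0.0258,0.0402,0],[0,0,0.0882]],[0.04,[0.0258,0.0402,0],[0,0,0.0882]],[0.04,[0.0258,0.0402,0],[0,0,0.0882]],[0.04,[0.0258,0.0402,0],[0,0,0.0882]],[0.04,[0.0258,0.0402,0],[0,0,0.0882]],[0.04,[0.0258,0.0402,0],[0,0,0.0882]],[0.04,[0.0258,0.0402,0],[0,0,0.0882]],[0.04,[0,0,0],[0,0,0]],[0.04,[0,0,0],[0,0,0]]]'

```text
time_s: 1.85
ee_pos: [470.7, -173.5, 230.9]
eef_rot: [-3.141, 0.0, 1.299]
contact_force: [0.1, -1.0, 0.3]
gripper_width: 0.467
finger_force: 0.0
```

drive_tool --rows '[[0.04,[0,0,-0.047],[0,0,0]],[0.04,[0,0,-0.047],[0,0,0]],[0.04,[0,0,-0.035],[0,0,0]],[0.04,[0,0,-0.012],[0,0,0]],[0.04,[0.0027,0.0096,0],[0,0,0]],[0.04,[0.0021,0.0077,0],[0,0,0]],[0.04,[0,0,0],[0,0,0]]]'

```text
time_s: 2.72
ee_pos: [477.3, -154.8, 91.7]
eef_rot: [3.139, -0.0, 1.302]
contact_force: [0.4, 0.0, -0.4]
gripper_width: 0.471
finger_force: 0.0
```

```bash
python3 - <<'E'
from h import *
c,p,d=snap('top','t2')
cv2.imwrite('pics/t2c.png',cv2.resize(p[190:375,250:470],None,fx=3.2,fy=3.2,interpolation=2))
E
```

```text
(no output)
```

View pics/t2c.png

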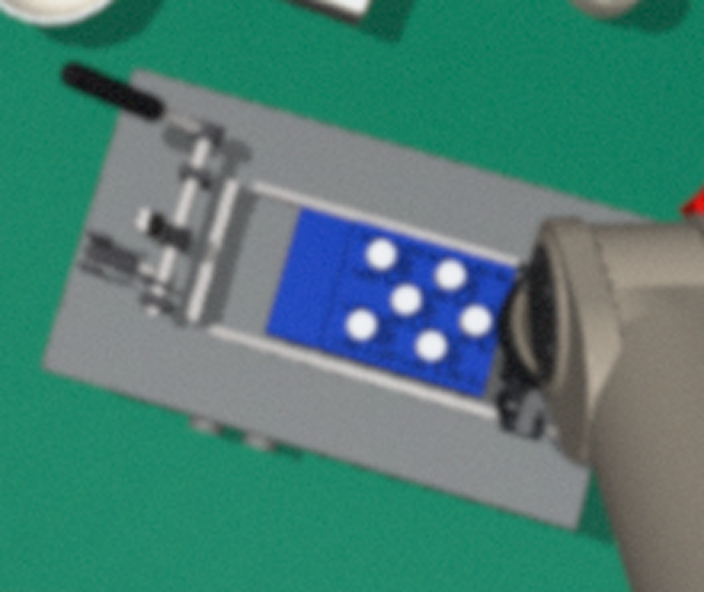

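The crop shows the gripper at the right, just behind the rack tail at about x=490 px, and the rack has not moved. I'll push it now.

drive_tool --rows '[[0.04,[0.0013,0.0048,0],[0,0,0]],[0.04,[0.0013,0.0048,0],[0,0,0]],[0.04,[0.0013,0.0048,0],[0,0,0]],[0.04,[0.0013,0.0048,0],[0,0,0]],[0.04,[0.0013,0.0048,0],[0,0,0]],[0.04,[0.0013,0.0048,0],[0,0,0]],[0.04,[0.0013,0.0048,0],[0,0,0]],[0.04,[0.0013,0.0048,0],[0,0,0]],[0.04,[0.0005,0.0019,0],[0,0,0]],[0.04,[0,0,0],[0,0,0]]]'

```text
time_s: 4.03
ee_pos: [487.0, -114.7, 90.2]
eef_rot: [-3.142, -0.001, 1.301]
contact_force: [0.1, -2.0, 0.9]
gripper_width: 0.467
finger_force: 0.7
```

drive_tool --rows '[[0.04,[0.0005,0.0019,0],[0,0,0]],[0.04,[0.0005,0.0019,0],[0,0,0]],[0.04,[0.0005,0.0019,0],[0,0,0]],[0.04,[0,0,0],[0,0,0]]]'

```text
time_s: 4.53
ee_pos: [488.4, -109.0, 90.2]
eef_rot: [-3.141, -0.001, 1.301]
contact_force: [-0.6, -1.1, -1.0]
gripper_width: 0.47
finger_force: 0.6
```

drive_tool --rows '[[0.04,[0.0004,0.0014,0],[0,0,0]],[0.04,[0,0,0],[0,0,0]]]'

```text
time_s: 4.78
ee_pos: [488.8, -107.9, 90.2]
eef_rot: [-3.141, -0.0, 1.3]
contact_force: [-0.9, -2.0, -0.6]
gripper_width: 0.463
finger_force: 0.7
```

drive_tool --rows '[[0.04,[0.0004,0.0014,0],[0,0,0]],[0.04,[0,0,0],[0,0,0]]]'

```text
time_s: 5.03
ee_pos: [489.2, -106.6, 90.2]
eef_rot: [-3.141, -0.0, 1.3]
contact_force: [0.3, -0.6, -1.3]
gripper_width: 0.47
finger_force: 0.5
```

x ≈ -66.4 and the contact force hasn't risen yet, so I'll go on in small steps.

drive_tool --rows '[[0.04,[0.0004,0.0014,0],[0,0,0]],[0.04,[0,0,0],[0,0,0]]]'

```text
time_s: 5.28
ee_pos: [489.6, -105.2, 90.3]
eef_rot: [-3.141, -0.0, 1.3]
contact_force: [-1.5, -1.7, -1.6]
gripper_width: 0.471
finger_force: 0.5
```

drive_tool --rows '[[0.04,[0.0004,0.0014,0],[0,0,0]],[0.04,[0,0,0],[0,0,0]]]'

```text
time_s: 5.52
ee_pos: [489.6, -105.2, 90.3]
eef_rot: [-3.141, 0.001, 1.299]
contact_force: [-1.9, -4.7, -0.6]
gripper_width: 0.46
finger_force: 2.5
```

drive_tool --rows '[[0.04,[0.0003,0.001,0],[0,0,0]],[0.04,[0,0,0],[0,0,0]]]'

```text
time_s: 5.78
ee_pos: [489.5, -105.1, 90.3]
eef_rot: [-3.141, 0.003, 1.299]
contact_force: [-3.4, -7.3, 1.8]
gripper_width: 0.469
finger_force: 3.8
```

drive_tool --rows '[[0.04,[0.0005,0.0018,0],[0,0,0]],[0.04,[0,0,0],[0,0,0]]]'

```text
time_s: 6.02
ee_pos: [489.4, -105.1, 90.3]
eef_rot: [-3.14, 0.005, 1.298]
contact_force: [-4.1, -11.7, 2.5]
gripper_width: 0.468
finger_force: 6.1
```

```bash
python3 - <<'E'
from h import *
c,p,d=snap('top','t3')
cv2.imwrite('pics/t3c.png',cv2.resize(p[190:375,250:470],None,fx=3.2,fy=3.2,interpolation=2))
E
```

```text
(no output)
```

View pics/t3c.png

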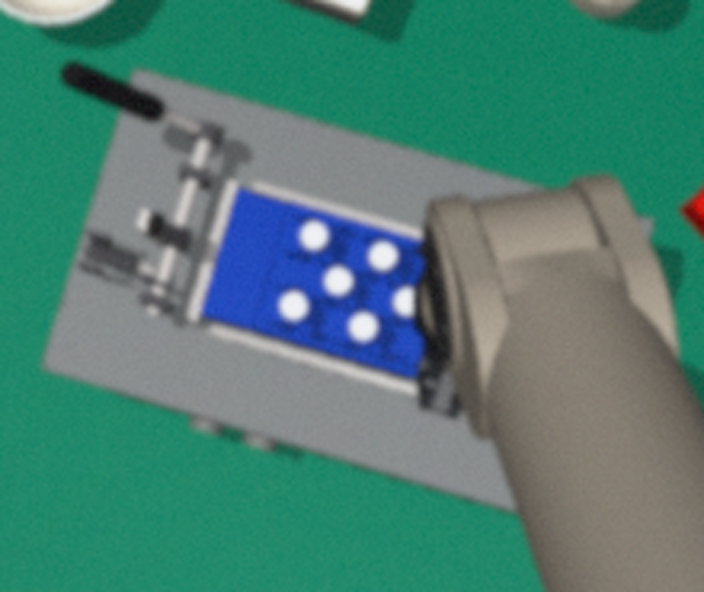

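The crop shows the rack's leading edge flush against the stop at about x=225 px, square between the rails, with the force up to 12 N. The rack is home. I'll back off, shut the fingers, lift, and go to the far side of the lever.

drive_tool --rows '[[0.04,[-0.0033,-0.012,0],[0,0,0]],[0.04,[-0.0033,-0.012,0],[0,0,0]],[0,[0,0,0.045],[0,0,0]],[0,[0,0,0.05],[0,0,0]],[0,[0,0,0.05],[0,0,0]],[0,[0,0,0.05],[0,0,0]],[0,[0.0209,0.0389,0],[0,0,0]],[0,[0.0209,0.0389,0],[0,0,0]],[0,[0.0209,0.0389,0],[0,0,0]],[0,[0.0209,0.0389,0],[0,0,0]],[0,[0.0209,0.0389,0],[0,0,0]],[0,[0.0209,0.0389,0],[0,0,0]],[0,[0.0209,0.0389,0],[0,0,0]],[0,[0.0209,0.0389,0],[0,0,0]],[0,[0,0,0],[0,0,0]]]'

```text
time_s: 7.95
ee_pos: [651.3, 190.4, 284.7]
eef_rot: [-3.14, -0.003, 1.306]
contact_force: [0.1, -0.1, -0.2]
gripper_width: 0.002
finger_force: 0.0
```

```bash
python3 - <<'E'
from h import *
c,p,d=snap('side','s3')
cv2.imwrite('pics/s3c.png',cv2.resize(p[90:350,230:500],None,fx=2.3,fy=2.3,interpolation=2))
s=monitor.sense();O=np.array([507.2,-42.65]);X=np.array([.2678,.9635]);q=s['ee_pos'][:2]-O
print(q@X,q@[-X[1],X[0]],s['ee_pos'],s['joints'])
E
```

```text
260.50575228852796 -77.03542403783456 [651.18000354 187.7058976  284.64696066] [ 0.01339998  0.50286995 -0.56993604  1.45353826  0.27435254  1.26582703
 -0.85026082]
```

View pics/s3c.png

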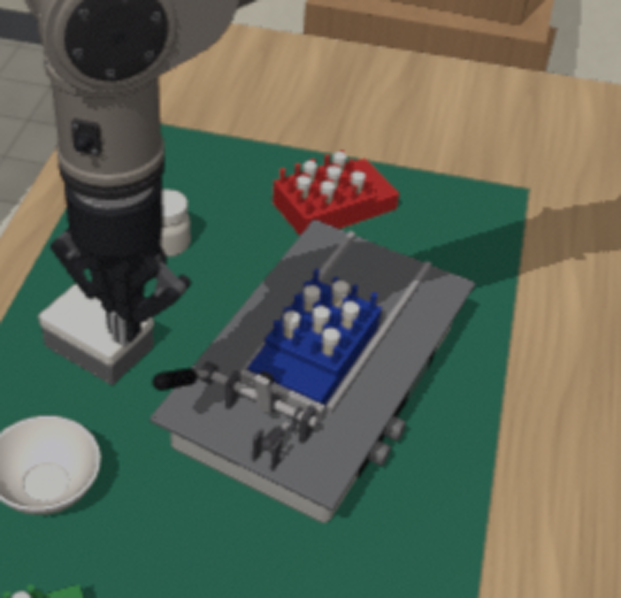

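The view shows the gripper hanging clear outside the lever end, which is at about (160,380). The rack is home and the arm pad is still up. I'll go down and make contact.

drive_tool --rows '[[0,[0.0048,-0.0013,-0.042],[0,0,0]],[0,[0,0,-0.042],[0,0,0]],[0,[0,0,-0.041],[0,0,0]],[0,[-0.003,-0.0106,0],[0,0,0]],[0,[-0.003,-0.0106,0],[0,0,0]],[0,[0,0,0],[0,0,0]]]'

```text
time_s: 8.75
ee_pos: [651.6, 161.4, 162.8]
eef_rot: [3.138, -0.001, 1.297]
contact_force: [0.2, 0.3, 0.3]
gripper_width: -0.002
finger_force: 0.0
```

drive_tool --rows '[[0,[-0.0012,-0.0044,0.003],[0,0,0]],[0,[-0.0012,-0.0044,0.003],[0,0,0]],[0,[-0.0012,-0.0044,0.004],[0,0,0]],[0,[-0.0012,-0.0044,0.004],[0,0,0]]]'

```text
time_s: 9.25
ee_pos: [647.9, 149.9, 177.4]
eef_rot: [3.136, -0.008, 1.303]
contact_force: [5.1, 7.2, 3.7]
gripper_width: 0.005
finger_force: 4.3
```

drive_tool --rows '[[0,[-0.0014,-0.0048,0.0025],[0,0,0]],[0,[-0.0014,-0.0048,0.0025],[0,0,0]],[0,[-0.0014,-0.0048,0.0025],[0,0,0]],[0,[-0.0014,-0.0048,0.0025],[0,0,0]],[0,[-0.0014,-0.0048,0.002],[0,0,0]],[0,[-0.0014,-0.0048,0.002],[0,0,0]],[0,[-0.0014,-0.0048,0.002],[0,0,0]],[0,[-0.0014,-0.0048,0.002],[0,0,0]]]'

```text
time_s: 10.25
ee_pos: [638.1, 109.7, 196.0]
eef_rot: [3.133, -0.007, 1.301]
contact_force: [7.2, 3.4, 6.1]
gripper_width: -0.004
finger_force: 3.9
```

drive_tool --rows '[[0,[-0.0013,-0.0048,0.001],[0,0,0]],[0,[-0.0013,-0.0048,0.001],[0,0,0]],[0,[-0.0013,-0.0048,0.001],[0,0,0]],[0,[-0.0013,-0.0048,0.001],[0,0,0]],[0,[-0.0013,-0.0048,0.0005],[0,0,0]],[0,[-0.0013,-0.0048,0.0005],[0,0,0]],[0,[-0.0013,-0.0048,0],[0,0,0]],[0,[-0.0013,-0.0048,0],[0,0,0]]]'

```text
time_s: 11.25
ee_pos: [623.3, 68.4, 196.9]
eef_rot: [-3.141, 0.001, 1.3]
contact_force: [-0.7, -0.3, 0.2]
gripper_width: -0.0
finger_force: 0.2
```

```bash
python3 - <<'E'
from h import *
c,p,d=snap('side','s4')
cv2.imwrite('pics/s4c.png',cv2.resize(p[130:320,250:450],None,fx=3,fy=3,interpolation=2))
E
```

```text
(no output)
```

View pics/s4c.png

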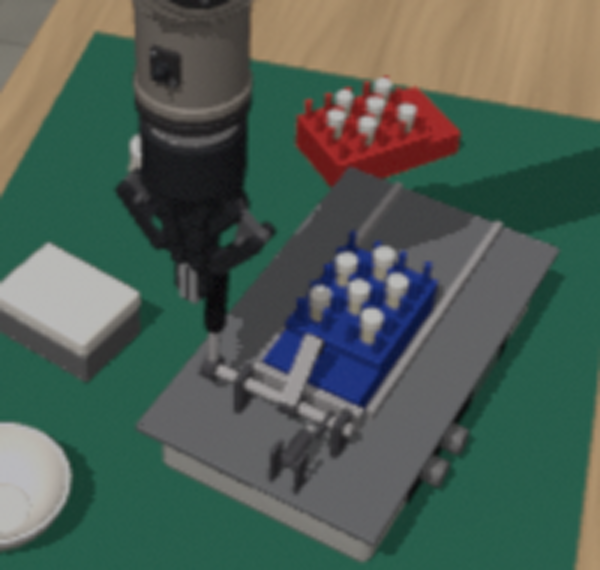

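The view shows the lever near upright at (215,320) with the fingertips beside it at (190,280). The arm pad is not down yet. I'll check the geometry by projection.

```bash
python3 - <<'E'
from h import *
c,p,d=load('s4');O=np.array([507.2,-42.65]);X=np.array([.2678,.9635]);Y=np.array([-X[1],X[0]])
s=monitor.sense();print(s['ee_pos'],s['contact_force'])
f=lambda P:((pix(c,P)-[250,130])*3).round()
W=lambda x,y,z:np.r_[O+x*X+y*Y,z]
print('tcp',f(s['ee_pos']),'piv',f(W(125,-75,105)))
for a in(20,10,0,-10,-20,-30,-50):
    t=np.deg2rad(a);print(a,f(W(125+116*np.sin(t),-75,105+116*np.cos(t))),f(W(125+50*np.sin(t),-75,105+50*np.cos(t))))
for u,v in((188,285),(192,270),(212,320),(217,300),(215,345),(218,285)):
    q=world(c,d,int(250+u/3),int(130+v/3),0);e=q[:2]-O;print(u,v,(e@X).round(1),(e@Y).round(1),q[2].round(1))
E
```

```text
[623.26593263  67.42849786 196.82828681] [-1.13495124 -1.68566402  0.03979007]
tcp [191. 291.] piv [207. 363.]
20 [180. 302.] [196. 338.]
10 [193. 281.] [201. 330.]
0 [207. 263.] [207. 322.]
-10 [221. 249.] [213. 316.]
-20 [234. 239.] [218. 311.]
-30 [245. 233.] [223. 308.]
-50 [264. 234.] [231. 308.]
188 285 148.5 -79.6 215.4
192 270 147.0 -75.1 232.6
212 320 128.4 -70.3 165.5
217 300 126.6 -66.0 186.8
215 345 125.4 -69.1 131.4
218 285 127.1 -65.9 204.1
```

drive_tool --rows '[[0,[-0.004,0.0043,0],[0,0,0]],[0,[-0.0058,0.0016,0],[0,0,0]],[0,[0,0,0],[0,0,0]]]'

```text
time_s: 11.68
ee_pos: [613.4, 75.5, 197.4]
eef_rot: [-3.141, 0.0, 1.301]
contact_force: [0.6, -1.0, 0.4]
gripper_width: 0.003
finger_force: 0.0
```

drive_tool --rows '[[0,[-0.0013,-0.0048,0],[0,0,0]],[0,[-0.0013,-0.0048,0],[0,0,0]],[0,[-0.0013,-0.0048,0],[0,0,0]],[0,[0,0,0],[0,0,0]]]'

```text
time_s: 12.18
ee_pos: [610.1, 59.6, 197.2]
eef_rot: [-3.142, 0.0, 1.299]
contact_force: [-0.3, 0.4, 0.1]
gripper_width: -0.001
finger_force: 0.0
```

```bash
python3 - <<'E'
from h import *
c,p,d=snap('side','s5')
cv2.imwrite('pics/s5c.png',cv2.resize(p[130:320,250:450],None,fx=3,fy=3,interpolation=2))
E
```

```text
(no output)
```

View pics/s5c.png

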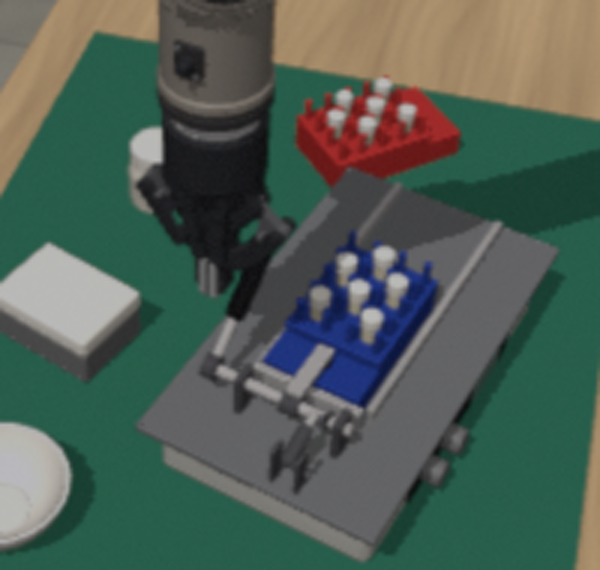

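The lever has snapped over, running from (215,350) to (255,255), and the arm pad lies on the ledge. I'll retreat and check the result.

drive_tool --rows '[[0,[0.006,0.0212,0],[0,0,0]],[0,[0.006,0.0212,0.01],[0,0,0]],[0,[0,0,0.05],[0,0,0]],[0,[0,0,0.05],[0,0,0]],[0,[0.02,0.03,0],[0,0,0]],[0,[0.02,0.03,0],[0,0,0]],[0,[0.02,0.03,0],[0,0,0]],[0,[0,0,0],[0,0,0]]]'

```text
time_s: 13.22
ee_pos: [681.8, 199.0, 307.4]
eef_rot: [-3.14, -0.003, 1.306]
contact_force: [0.6, -0.0, 0.9]
gripper_width: -0.002
finger_force: 0.0
```

```bash
python3 - <<'E'
from h import *
c,p,d=snap('side','s6');c2,t,_=snap('top','t6')
a=cv2.resize(p[180:320,290:450],(400,350));b=cv2.resize(t[120:375,240:480],(400,425))
o=np.zeros((425,800,3),np.uint8);o[:350,:400]=a;o[:,400:]=b;cv2.imwrite('pics/fin.png',o)
O=np.array([507.2,-42.65]);X=np.array([.2678,.9635]);Y=np.array([-X[1],X[0]])
for r in(40,60,80,100,116):
  for a in(-50,):
    t=np.deg2rad(a);P=np.r_[O+(125+r*np.sin(t))*X-75*Y,105+r*np.cos(t)];u,v=pix(c,P).round().astype(int)
    q=world(c,d,u,v,1);e=q[:2]-O;print(r,(e@X-125).round(1),(e@Y).round(1),(q[2]-105).round(1),'exp',(P[2]-105).round(1))
E
```

```text
40 -74.6 -101.9 -28.9 exp 25.7
60 -40.9 -71.4 44.4 exp 38.6
80 -56.1 -72.1 58.8 exp 51.4
100 -71.5 -72.9 69.5 exp 64.3
116 -83.8 -71.9 80.2 exp 74.6
```

View pics/fin.png

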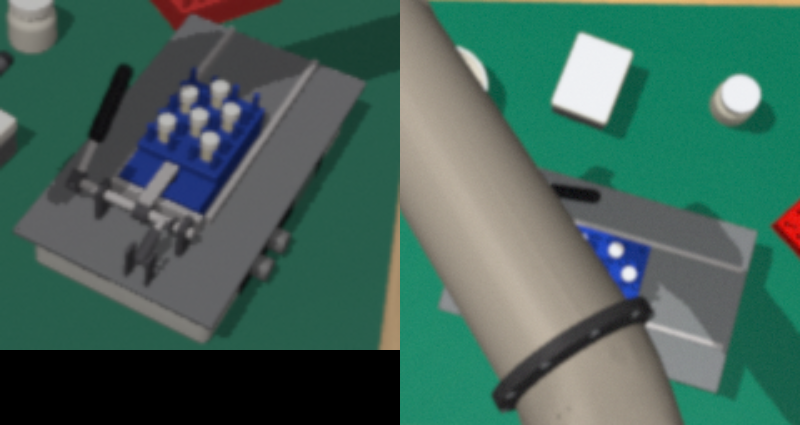

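The lever lies about 50° over towards the rack and matches the locked geometry. The arm pad is on the ledge, the rack is home, and the robot is clear.

```bash
python3 -c "
from h import *
print(ticket.hand_in())"
```

```text
the job is handed in; nothing more can be done
None
```

The rack is home against the end stop, the clamp lever is snapped over and locked on its ledge, and I handed the job in at about 13 s; the pictures show no other item on the bench moved.

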